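# Pop open the push-latch spoon box

## Robot

A 6-joint arm with a two-finger parallel gripper is mounted at the origin on the work surface. World frame = base frame: x ahead of the robot, y to its left, z up, the work surface at z = 0. Lengths are in m, angles in degrees, forces in N, time in s.
With the tool pointing down it reaches from about 0.35 to 0.875 m from the base axis. Payload 4.2 kg.
Tool frame: the origin (TCP) lies at the very end of the fingers, on their centre line; the grasp point (between the pads) lies 19 mm behind it; y points along the fingers, z is the direction in which the jaws open and shut, and the axes are right-handed (so a half turn about y gives the same grasp; the last joint's range is limited). The gripper opens to 87 mm and grips with 3 to 60 N. Pads are 19 mm wide; open, the fingers measure 117 mm over their backs; the gripper's body (75 mm by 190 mm) begins 51 mm behind the grasp point.
Start: joints at [-50.271, 22.042, 0.453, 0, -68.411, -14.817], TCP at [0.263, -0.567, 0.223] pointing down, gripper open.
Joint ranges: [-179.83, 179.83], [-69.29, 118.12], [-61.27, 80.66], [-181.25, 117.63], [-171.15, -9.14], [-177.46, 177.46]. Speed limits (degrees/s): [159.86, 159.86, 180, 180, 180, 180].

## Interface

Orientations are given as a 3x3 rotation matrix whose columns are the frame's x, y, z axes.
In Python, from station import r, eyes gives the robot as it stands.
- The arm moves only by the tool play_rows, never from a script. Its argument "deltas" is one flat list of numbers, 5 for each row, row after row: the closure in counts, from 0 (fully open) to 255 (shut), then the shift along the tool's x, y, z in mm, then the turn about the tool's y in rad. In form: [claw, tx, ty, tz, roll, claw, tx, ty, tz, roll, ...]. A call has exactly 10 rows; each row shifts and turns the commanded pose from where the row before left it, along the tool's axes as they then stand; what a row does not reach is not made up. A row lasts 1/10 s, in which the tool goes at most 50 mm and 8.59 degrees, less where a joint would pass 70% of its speed; a pose out of reach is approached as far as the arm can. A call is refused whole if a number of a shift passes 50 or a number of a turn 0.15, either way. A call with a gripper value outside its range is refused whole. The fingers move at their own pace and stop on an object; the grip force is fixed at half the most. Time passes only in rows, so rows that do not move let the fingers close, or fill a call up. It gives the time, the measured TCP pose, the force and the opening at its end, in the units of the state.
- r.sense(): the state, without advancing time (a new reading comes with each control period).
- eyes.capture(name): name is "side" or "top"; returns a dict with "img" (384x512x3 uint8, blue, green, red), "vfov" (degrees; the focal length in pixels is half the picture's height over the tangent of half this angle, whatever the lens; pixels are square), "cx", "cy" (the principal point, pixels), "distortion" ([k1, k2, p1, p2, k3] as OpenCV has them; the pictures are not rectified), "R" (3x3) and "t" (3): a world point X has camera coordinates R X + t. Camera axes: x right, y down, z forward; pixel columns grow to the right and rows downward; lengths in m; the calibration is good to about 2 mm. A picture is of the moment at which its call begins. There is no depth.
- r.finish_job(): hands the job in, once; it reports no verdict.
The state is a dict: "time_s": time; "joints": joint angles; "joint_velocities": joint speeds; "effort": joint torques, N m; "tcp_pos": TCP position; "ee_rot": TCP orientation; "wrist_force": force on the tool from outside, world axes, zero at the start; "moment": the same for the moment, N m; "gripper_width": opening from 0.0 (shut) to 1.0 (fully open).
Only numpy, scipy, OpenCV 4.12 (cv2) and the standard library are available. Lean on these libraries where they do the work, as an engineer would, in place of code of your own. Each camera call takes 0.05 s, during which the arm holds its last target.

## Task

Open the spoon box with the red lid without gripping anything: press the front of its lid down with the fingertips until the catch lets go, let the lid spring ajar by itself, then push it up and over with the fingers so that it stays open, leaning back on its stop. Leave the box where it stands, and leave the box with the white lid shut and the sauce bottle, the chilli jar and the teacup alone.

Things in the scene. Friction and masses are not known exactly. Their poses are not given: they have to be found in the camera images.
- red_press (a point): Where to press: middle of the small black patch on top of the red lid (8 mm thick, 180 mm deep, 134 mm wide), 23 mm in from its front edge (the one nearer the robot). Moves with the lid; x points to the hinge, y along it, z up out of the lid. Pressed about 4 mm down (about 5 N, push on to the stop if unsure; it comes at 5 mm) the catch lets go; with the finger taken away upward, a spring raises the lid.
- red_edge (a point): Middle of the red lid's front edge, at half its thickness, 176 mm from the hinge axis; moves with the lid, axes as red_press. Ajar it stands about 50 mm higher than shut: fingertips fit in below it, in front of the box (the lid overhangs the box front by 8 mm). Pushed there away from the robot and upward it swings easily (under 2 N).
- red_hinge (a point): Middle of the red lid's hinge axis, at the far side of the box, 102 mm above the table. Its x axis points from the front of the box to the hinge (away from the robot, within 0.3 rad), y along the hinge axis, z up; it does not turn with the lid.
- red_lid (a joint): Angle of the red lid, rad: 0 shut on its catch, to -0.035 pressed in, about 0.3 sprung ajar (within a second of release), 1.57 upright, 1.8 leaning back on its stop. Between ajar and upright it falls back to ajar if let go; past upright it falls onto its stop. Once tripped the catch does not engage again.
- red_box: The box with the red lid: open steel box 170 mm deep, 130 mm wide, 90 mm high, standing loose on the table (about 1.6 kg). The shut lid lies 8 mm above the rim, its top 106 mm above the table. Origin at the centre of its underside, x towards its hinge, z up.
- white_lid (a joint): Opening angle of the white lid of the other box, rad; it is built just like the red one: 0 shut, and it must stay shut.
- white_box: The other box, same make and size, with a white lid; origin at the centre of its underside, x towards its hinge. It stands beside the red one, on either side.
- sauce: Sauce bottle, amber with a red cap, 56 mm across, 150 mm high, standing on the table; origin at the centre of its underside.
- chilli: Chilli jar, green glass with a yellow cap, 66 mm across, 95 mm high; origin at the centre of its underside.
- teacup: Small blue teacup, 68 mm across, 60 mm high, standing between the boxes on the robot's side; origin at the centre of its underside.
Not all that is in view belongs to the job. There is more than one size of the sauce; the job needs the smallest.

How it is judged:
By the outcome, as a careful person would: the job done as asked, in the order asked, and still so for the second after the job is handed in, with the robot touching nothing.
It also fails if it takes over 45 s, if anything falls off the work surface, if the arm or the gripper's body presses on something with over 40 N, if the wrist force passes 120 N, or if a joint passes its speed limit or range.

## Working session

There is one attempt and no reset: what is moved stays moved. The work goes in short steps, Python scripts to look and compute and a tool call to move; the robot and the scene stay as the last step left them, time stands still between calls to the robot, and variables do not carry over. Pictures are saved under pics/ and viewed, and the job is handed in when it is done.

Besides the shell and the picture viewer there is one more tool, called after "Call:" as name(argument=value, ...) on one line, values as JSON. play_rows: Moves the arm, as the interface text tells. Its arguments: {"type":"object","properties":{"deltas":{"type":"array","items":{"type":"number"}}},"required":["deltas"]}

```bash
mkdir -p pics; ls
python3 - <<'E'
from station import r, eyes
import cv2,pickle,numpy as np
s=r.sense()
print(s['time_s'],s['tcp_pos'],s['ee_rot'],s['wrist_force'],s['gripper_width'])
for n in('side','top'):
    c=eyes.capture(n); cv2.imwrite(f'pics/{n}0.png',c['img']); pickle.dump(c,open(f'{n}0.pkl','wb'))
    print(n,c['vfov'],c['cx'],c['cy'],c['distortion'],np.round(c['R'],3).tolist(),c['t'])
E
```

```text
pics
0.0 [ 0.26302304 -0.56629535  0.22146911] [[ 9.07039942e-01 -9.87484569e-04 -4.21043428e-01]
 [ 4.21044579e-01  1.93539066e-03  9.07037881e-01]
 [-8.08023926e-05 -9.99997640e-01  2.17125165e-03]] [-0.7954327   0.60950991 -0.03712525] 0.9975237813999301
side 52.52279345598516 259.9058828805838 190.64860417524383 [-0.05024883  0.          0.          0.          0.        ] [[-0.722, -0.692, -0.009], [-0.344, 0.37, -0.863], [0.6, -0.62, -0.505]] [0.43345338 0.28309725 0.71250939]
top 46.38050509685182 258.17929627618696 192.77274670008632 [-0.07136492  0.          0.          0.          0.        ] [[-0.019, -1.0, -0.015], [-0.996, 0.02, -0.092], [0.092, 0.013, -0.996]] [0.03631662 0.5854497  1.3482759 ]
```

View pics/side0.png

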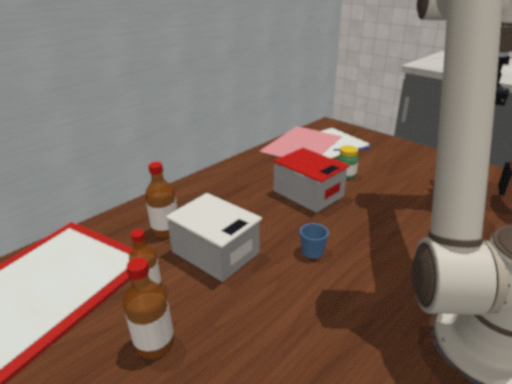

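View pics/top0.png

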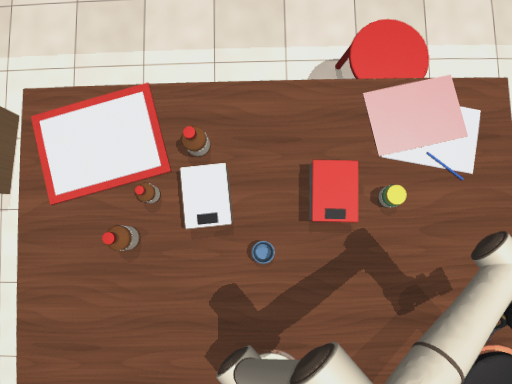

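The top view shows the red lid at about (335,190) with its black patch at (335,214). The chilli jar is to its right at (395,196), the teacup at (263,252) and the white box at (206,196).

```bash
cat > h.py <<'E'
import cv2,pickle,numpy as np
def K(c):
    f=192/np.tan(np.radians(c['vfov']/2)); return np.array([[f,0,c['cx']],[0,f,c['cy']],[0,0,1.]])
def ray(c,p):
    u=cv2.undistortPoints(np.array([[p]],float),K(c),np.array(c['distortion']))[0,0]
    R=np.array(c['R']);t=np.array(c['t']); return -R.T@t, R.T@np.array([u[0],u[1],1])
def onz(c,p,z):
    o,d=ray(c,p); return o+d*(z-o[2])/d[2]
def proj(c,X):
    R=np.array(c['R']); return cv2.projectPoints(np.array(X,float).reshape(-1,3),cv2.Rodrigues(R)[0],np.array(c['t'],float),K(c),np.array(c['distortion']))[0][:,0]
def red(img):
    h=cv2.cvtColor(img,cv2.COLOR_BGR2HSV); return (((h[...,0]<8)|(h[...,0]>172))&(h[...,1]>170)&(h[...,2]>90)).astype(np.uint8)
def tri(c1,p1,c2,p2):
    (a,d),(b,e)=ray(c1,p1),ray(c2,p2); A=np.stack([d,-e],1); s=np.linalg.lstsq(A,b-a,rcond=None)[0]
    P,Q=a+d*s[0],b+e*s[1]; return (P+Q)/2,np.linalg.norm(P-Q)
E
python3 - <<'E'
from h import *
C={n:pickle.load(open(n+'0.pkl','rb')) for n in('top','side')}
for n,box in(('top',(295,150,75,80)),('side',(265,140,90,45))):
    c=C[n];x,y,w,h=box
    m=np.zeros((384,512),np.uint8); m[y:y+h,x:x+w]=red(c['img'])[y:y+h,x:x+w]
    ct=max(cv2.findContours(m,0,2)[0],key=cv2.contourArea)
    q=cv2.approxPolyDP(ct,4,True)[:,0]; print(n,q.tolist(),cv2.minAreaRect(ct))
    for p in q: print(p,onz(c,p,.106).round(4))
    g=c['img'].max(2); d=np.zeros_like(m)
    hull=cv2.fillConvexPoly(np.zeros_like(m),cv2.convexHull(ct),1)
    d=((g<60)&(hull>0)).astype(np.uint8)
    dc=max(cv2.findContours(d,0,2)[0],key=cv2.contourArea); M=cv2.moments(d*cv2.fillPoly(np.zeros_like(m),[dc],1),True)
    p=(M['m10']/M['m00'],M['m01']/M['m00']); print('patch',p,M['m00'],onz(c,p,.106), cv2.minAreaRect(dc))
    C[n+'p']=p
print(tri(C['top'],C['topp'],C['side'],C['sidep']))
c=C['top']
print('jar',onz(c,(397,195),.095),'cup',onz(c,(263,251),.06))
E
```

```text
top [[313, 160], [312, 220], [357, 221], [357, 161]] ((334.92578125, 190.5078887939453), (45.27001953125, 61.78571319580078), 1.060911774635315)
[313 160] [ 0.6713 -0.1376  0.106 ]
[312 220] [ 0.497  -0.1295  0.106 ]
[357 221] [ 0.4914 -0.259   0.106 ]
[357 161] [ 0.6658 -0.2659  0.106 ]Traceback (most recent call last):
  File "<stdin>", line 12, in <module>
ValueError: max() iterable argument is empty
```

Run:
```python
from h import *
C={n:pickle.load(open(n+'0.pkl','rb')) for n in('top','side')}
P={}
for n,box in(('top',(295,150,75,80)),('side',(265,140,90,45))):
    c=C[n];x,y,w,h=box
    m=np.zeros((384,512),np.uint8); m[y:y+h,x:x+w]=red(c['img'])[y:y+h,x:x+w]
    ct=max(cv2.findContours(m,0,2)[0],key=cv2.contourArea)
    hull=cv2.fillConvexPoly(np.zeros_like(m),cv2.convexHull(ct),1)
    hull=cv2.erode(hull,np.ones((3,3)))
    d=((c['img'][...,2]<110)&(hull>0)).astype(np.uint8)
    k,l,st,ce=cv2.connectedComponentsWithStats(d)
    i=1+st[1:,4].argmax(); P[n]=ce[i]; print(n,st[i],ce[i],onz(c,ce[i],.106).round(4))
    if n=='side':
        q=cv2.approxPolyDP(cv2.convexHull(ct),3,True)[:,0]
        for p in q: print(p,onz(c,p,.106).round(4))
print(tri(C['top'],P['top'],C['side'],P['side']))
c=C['top']
print('jar',onz(c,(397,195),.095),'cup',onz(c,(263,251),.06))
s=C['side']['img'][120:230,250:380]; cv2.imwrite('pics/crop.png',cv2.resize(s,None,fx=5,fy=5,interpolation=2))
```

```text
top [325 209  20  10 193] [334.74611399 213.56476684] [ 0.5142 -0.1955  0.106 ]
side [321 166  17   8  78] [329.06410256 169.5       ] [ 0.5183 -0.1972  0.106 ]
[273 160] [ 0.6751 -0.1355  0.106 ]
[304 149] [ 0.6567 -0.2596  0.106 ]
[347 166] [ 0.4934 -0.2501  0.106 ]
[318 180] [ 0.5045 -0.1263  0.106 ]
(array([ 0.51512158, -0.19448624,  0.10810431]), np.float64(0.0025302671132857468))
jar [ 0.56498463 -0.38162976  0.095     ] cup [0.40949207 0.01336359 0.06      ]
```

View pics/crop.png

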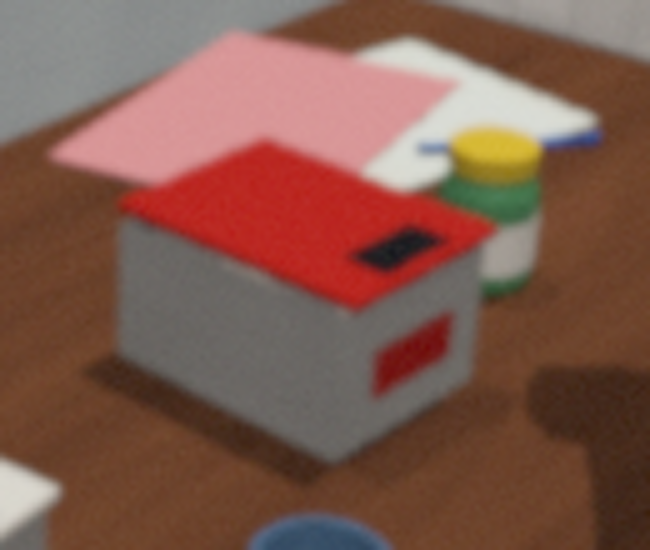

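Call:
play_rows(deltas=[255, 0, 0, 0, 0.12, 255, 0, 0, 0, 0.12, 255, 0, 0, 0, 0.12, 255, 0, 0, 0, 0.12, 255, 20, 0, 32, 0, 255, 20, 0, 32, 0, 255, 20, 0, 32, 0, 255, 20, 0, 32, 0, 255, 20, 0, 32, 0, 255, 20, 0, 32, 0])

```text
time_s: 1.1
tcp_pos: [0.3923, -0.3789, 0.2222]
ee_rot: [[0.999, -0.001, 0.045], [-0.045, 0.001, 0.999], [-0.001, -1.0, 0.001]]
wrist_force: [0.6, 0.8, 0.1]
gripper_width: 0.175
```

```bash
cat > st.py <<'E'
from station import r
import numpy as np
s=r.sense(); R=np.array(s['ee_rot']);p=np.array(s['tcp_pos'])
print(s['time_s'],p.round(4),s['wrist_force'],s['gripper_width']); print(R.round(3).tolist())
print('to patch top, tool mm',(R.T@(np.array([.515,-.195,.106])-p)*1000).round(1))
E
python3 st.py
```

```text
1.1 [ 0.3923 -0.3789  0.2222] [0.64242426 0.78192331 0.14005179] 0.17506518667570117
[[0.999, -0.001, 0.045], [-0.045, 0.001, 0.999], [-0.001, -1.0, 0.001]]
to patch top, tool mm [114.3 116.2 189.2]
```

Call:
play_rows(deltas=[255, 16, 0, 26, 0, 255, 16, 0, 27, 0, 255, 16, 0, 27, 0, 255, 16, 0, 27, 0, 255, 16, 0, 27, 0, 255, 17, 0, 28, 0, 255, 17, 0, 27, 0, 255, 0, 30, 0, 0, 255, 0, 40, 0, 0, 255, 0, 32, 0, 0])

```text
time_s: 2.1
tcp_pos: [0.5135, -0.1961, 0.1185]
ee_rot: [[0.999, -0.001, 0.045], [-0.045, 0.001, 0.999], [-0.002, -1.0, 0.001]]
wrist_force: [0.7, 0.0, -0.1]
gripper_width: 0.008
```

```bash
python3 st.py
python3 - <<'E'
from station import eyes
import cv2,numpy as np
a=eyes.capture('side')['img'][110:230,240:390]; cv2.imwrite('pics/s1.png',cv2.resize(a,None,fx=5,fy=5,interpolation=2))
E
```

```text
2.1 [ 0.5135 -0.1961  0.1185] [ 0.65308471  0.04243247 -0.1307335 ] 0.00778370832417294
[[0.999, -0.001, 0.045], [-0.045, 0.001, 0.999], [-0.002, -1.0, 0.001]]
to patch top, tool mm [ 1.5 12.5  1.2]
```

View pics/s1.png

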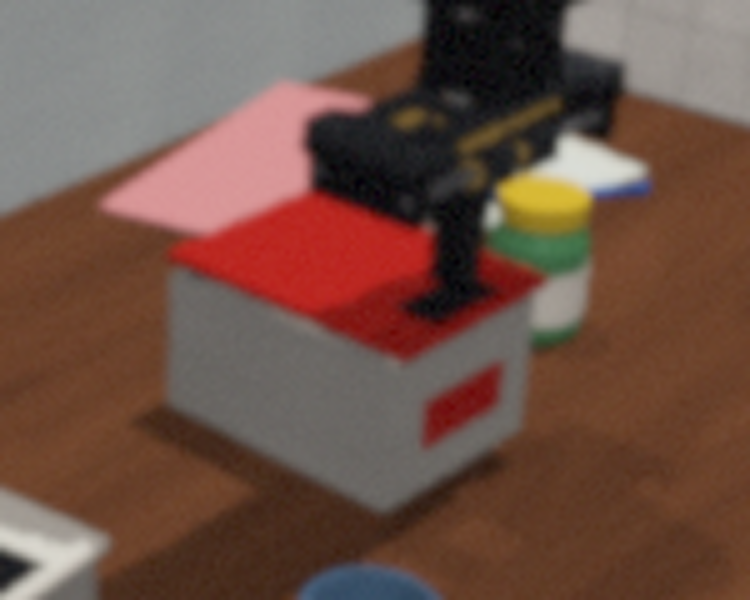

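The picture shows the closed fingertips just above the black patch, so I'll press gently.

Call:
play_rows(deltas=[255, 1, 5, 1, 0, 255, 0, 4, 0, 0, 255, 0, 2, 0, 0, 255, 0, 2, 0, 0, 255, 0, 1, 0, 0, 255, 0, 1, 0, 0, 255, 0, 1, 0, 0, 255, 0, 1, 0, 0, 255, 0, 0, 0, 0, 255, 0, 0, 0, 0])

```text
time_s: 3.15
tcp_pos: [0.5156, -0.196, 0.1041]
ee_rot: [[0.999, 0.001, 0.045], [-0.045, -0.0, 0.999], [0.001, -1.0, -0.0]]
wrist_force: [-1.6, 0.3, 5.6]
gripper_width: 0.003
```

Call:
play_rows(deltas=[255, 0, 1, 0, 0, 255, 0, 1, 0, 0, 255, 0, 1, 0, 0, 255, 0, 1, 0, 0, 255, 0, 0, 0, 0, 255, 0, 0, 0, 0, 255, 0, 0, 0, 0, 255, 0, 0, 0, 0, 255, 0, 0, 0, 0, 255, 0, 0, 0, 0])

```text
time_s: 4.15
tcp_pos: [0.5157, -0.196, 0.1011]
ee_rot: [[0.999, 0.001, 0.045], [-0.045, -0.001, 0.999], [0.001, -1.0, -0.001]]
wrist_force: [-3.2, 2.8, 9.5]
gripper_width: 0.003
```

Call:
play_rows(deltas=[255, 0, 1, 0, 0, 255, 0, 1, 0, 0, 255, 0, 0, 0, 0, 255, 0, 0, 0, 0, 255, 0, 0, 0, 0, 255, 0, 0, 0, 0, 255, 0, 0, 0, 0, 255, 0, 0, 0, 0, 255, 0, 0, 0, 0, 255, 0, 0, 0, 0])

```text
time_s: 5.15
tcp_pos: [0.5157, -0.196, 0.1008]
ee_rot: [[0.999, 0.002, 0.044], [-0.044, -0.001, 0.999], [0.002, -1.0, -0.001]]
wrist_force: [-5.9, 4.0, 19.2]
gripper_width: 0.004
```

At the stop (z no longer falls and force rises). Lift straight up, then back.

Call:
play_rows(deltas=[255, 0, -10, 0, 0, 255, 0, -25, 0, 0, 255, 0, -35, 0, 0, 255, 0, -30, 0, 0, 255, 0, 0, 0, 0, 255, 0, 0, 0, 0, 255, 0, 0, 0, 0, 255, 0, 0, 0, 0, 255, 0, 0, 0, 0, 255, 0, 0, 0, 0])

```text
time_s: 6.15
tcp_pos: [0.5151, -0.1958, 0.1969]
ee_rot: [[0.999, -0.001, 0.045], [-0.045, 0.0, 0.999], [-0.001, -1.0, 0.0]]
wrist_force: [-0.1, -0.4, 0.3]
gripper_width: 0.006
```

```bash
python3 st.py
python3 - <<'E'
from station import eyes
import cv2,numpy as np,pickle
c=eyes.capture('side');pickle.dump(c,open('side2.pkl','wb'))
a=c['img'][90:230,230:405]; cv2.imwrite('pics/s2.png',cv2.resize(a,None,fx=4,fy=4,interpolation=2))
E
```

```text
6.15 [ 0.5151 -0.1958  0.1969] [-0.1180672  -0.41464229  0.32064404] 0.006096637145506245
[[0.999, -0.001, 0.045], [-0.045, 0.0, 0.999], [-0.001, -1.0, 0.0]]
to patch top, tool mm [ 0.  90.9  0.8]
```

View pics/s2.png

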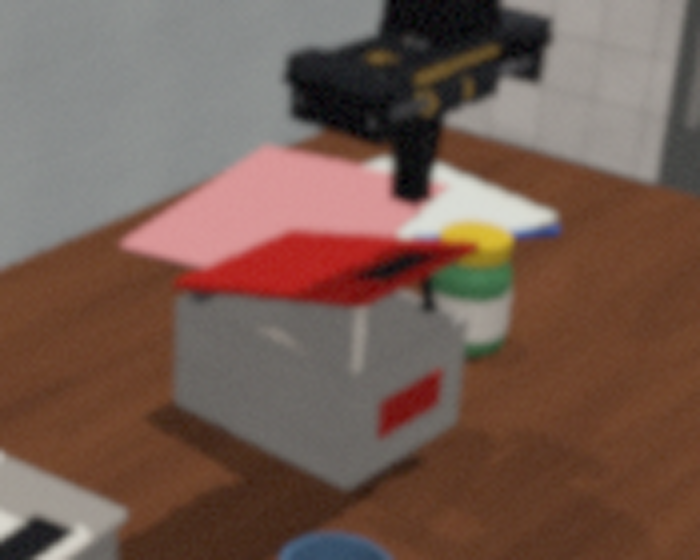

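The lid has sprung ajar. The fingers are well above it, so now I go in front of the edge.

Call:
play_rows(deltas=[255, -20, 0, 0, 0, 255, -20, 0, 0, 0, 255, -15, 0, 0, 0, 255, 0, 10, 0, 0, 255, 0, 25, 0, 0, 255, 0, 25, 0, 0, 255, 0, 17, 0, 0, 255, 0, 0, 0, 0, 255, 10, 0, 0, 0, 255, 5, 0, 0, 0])

```text
time_s: 7.2
tcp_pos: [0.4777, -0.1943, 0.1216]
ee_rot: [[0.999, 0.003, 0.045], [-0.045, -0.001, 0.999], [0.003, -1.0, -0.001]]
wrist_force: [0.6, -0.5, -0.2]
gripper_width: 0.006
```

```bash
python3 st.py
python3 - <<'E'
from station import eyes
import cv2,numpy as np,pickle
c=eyes.capture('side')
a=c['img'][90:230,230:405]; cv2.imwrite('pics/s3.png',cv2.resize(a,None,fx=4,fy=4,interpolation=2))
E
```

```text
7.2 [ 0.4777 -0.1943  0.1216] [ 0.58386451 -0.50627846 -0.24504481] 0.005663904659581135
[[0.999, 0.003, 0.045], [-0.045, -0.001, 0.999], [0.003, -1.0, -0.001]]
to patch top, tool mm [37.2 15.8  1. ]
```

View pics/s3.png

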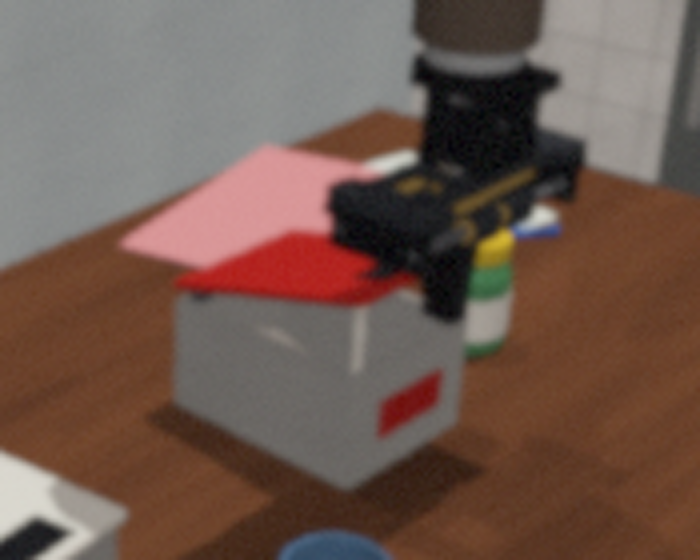

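Fingers are in front of the edge and below it, clear of the jar. I start the push forward and up.

Call:
play_rows(deltas=[255, 8, 0, 0, 0, 255, 3, 0, 0, 0, 255, 3, -5, 0, 0, 255, 3, -7, 0, 0, 255, 3, -8, 0, 0, 255, 4, -8, 0, 0, 255, 4, -8, 0, 0, 255, 4, -7, 0, 0, 255, 0, 0, 0, 0, 255, 0, 0, 0, 0])

```text
time_s: 8.25
tcp_pos: [0.5038, -0.1953, 0.1641]
ee_rot: [[0.999, -0.007, 0.046], [-0.046, 0.001, 0.999], [-0.007, -1.0, 0.001]]
wrist_force: [-10.3, 2.0, 5.0]
gripper_width: 0.006
```

```bash
python3 st.py
python3 - <<'E'
from station import eyes
import cv2,numpy as np,pickle
c=eyes.capture('side')
a=c['img'][90:230,230:405]; cv2.imwrite('pics/s4.png',cv2.resize(a,None,fx=4,fy=4,interpolation=2))
E
```

```text
8.25 [ 0.5038 -0.1953  0.1641] [-10.27244442   2.04729639   4.98691514] 0.006202479413845786
[[0.999, -0.007, 0.046], [-0.046, 0.001, 0.999], [-0.007, -1.0, 0.001]]
to patch top, tool mm [11.6 58.   0.8]
```

View pics/s4.png

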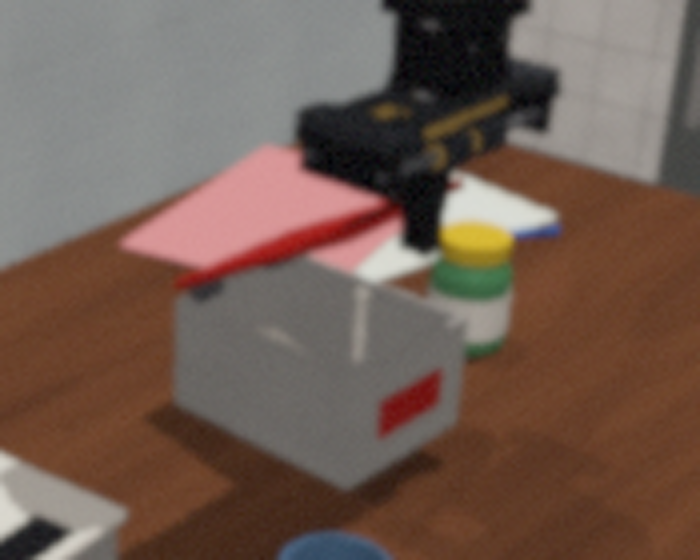

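Call:
play_rows(deltas=[255, 0, -4, 0, 0, 255, 2, -5, 0, 0, 255, 3, -5, 0, 0, 255, 3, -5, 0, 0, 255, 4, -6, 0, 0, 255, 4, -5, 0, 0, 255, 4, -5, 0, 0, 255, 5, -5, 0, 0, 255, 5, -5, 0, 0, 255, 0, 0, 0, 0])

```text
time_s: 9.3
tcp_pos: [0.5388, -0.197, 0.2094]
ee_rot: [[0.999, 0.002, 0.045], [-0.045, -0.001, 0.999], [0.002, -1.0, -0.0]]
wrist_force: [-0.9, 1.0, -0.1]
gripper_width: 0.005
```

```bash
python3 st.py
python3 - <<'E'
from station import eyes
import cv2,numpy as np,pickle
c=eyes.capture('side')
a=c['img'][90:230,230:405]; cv2.imwrite('pics/s5.png',cv2.resize(a,None,fx=4,fy=4,interpolation=2))
E
```

```text
9.3 [ 0.5388 -0.197   0.2094] [-0.9235176   0.95452859 -0.09197431] 0.005298664236820352
[[0.999, 0.002, 0.045], [-0.045, -0.001, 0.999], [0.002, -1.0, -0.0]]
to patch top, tool mm [-24.1 103.3   0.9]
```

View pics/s5.png

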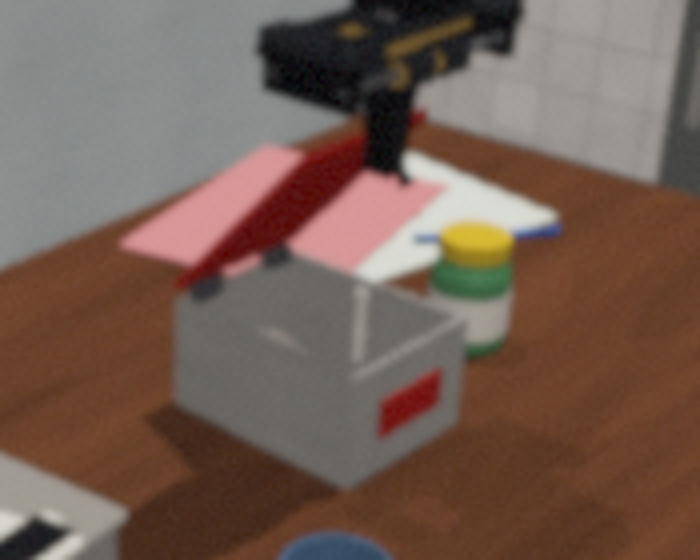

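Lid is at about 0.84 rad and the box hasn't moved. Continuing.

Call:
play_rows(deltas=[255, 6, -5, 0, 0, 255, 7, -5, 0, 0, 255, 8, -4, 0, 0, 255, 8, -3, 0, 0, 255, 9, -3, 0, 0, 255, 9, -2, 0, 0, 255, 9, -1, 0, 0, 255, 9, -1, 0, 0, 255, 9, 0, 0, 0, 255, 9, 0, 0, 0])

```text
time_s: 10.35
tcp_pos: [0.621, -0.2006, 0.2323]
ee_rot: [[0.999, -0.0, 0.045], [-0.045, 0.0, 0.999], [-0.0, -1.0, 0.0]]
wrist_force: [-0.4, 0.2, -0.5]
gripper_width: 0.008
```

```bash
python3 st.py
python3 - <<'E'
from station import eyes
import cv2,numpy as np,pickle
c=eyes.capture('side')
a=c['img'][60:230,220:405]; cv2.imwrite('pics/s6.png',cv2.resize(a,None,fx=3.5,fy=3.5,interpolation=2))
E
```

```text
10.35 [ 0.621  -0.2006  0.2323] [-0.42277089  0.16002996 -0.48635155] 0.008118717924390223
[[0.999, -0.0, 0.045], [-0.045, 0.0, 0.999], [-0.0, -1.0, 0.0]]
to patch top, tool mm [-106.1  126.3    0.8]
```

View pics/s6.png

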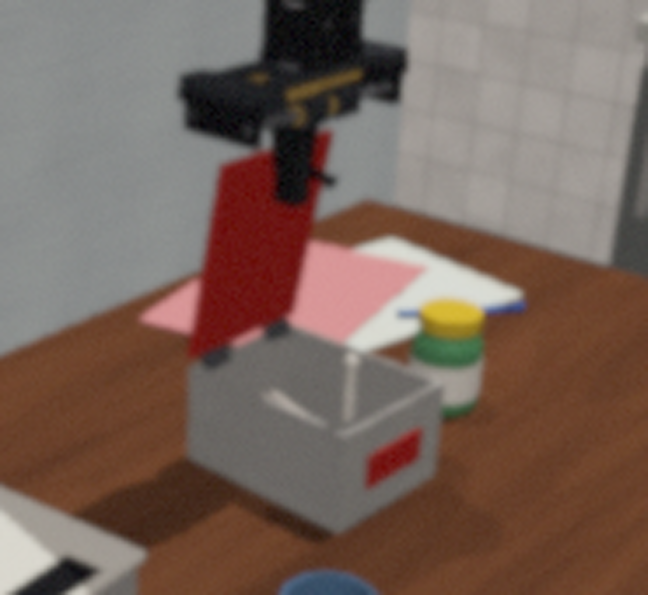

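Call:
play_rows(deltas=[255, 7, 0, 0, 0, 255, 7, 0, 0, 0, 255, 6, 0, 0, 0, 255, 6, 0, 0, 0, 255, 6, 0, 0, 0, 255, 5, 0, 0, 0, 255, 5, 0, 0, 0, 255, 5, 0, 0, 0, 255, 5, 0, 0, 0, 255, 0, 0, 0, 0])

```text
time_s: 11.4
tcp_pos: [0.6727, -0.2029, 0.2322]
ee_rot: [[0.999, -0.0, 0.045], [-0.045, 0.0, 0.999], [-0.0, -1.0, 0.0]]
wrist_force: [-0.8, 0.2, -0.1]
gripper_width: 0.008
```

```bash
python3 st.py
python3 - <<'E'
from station import eyes
import cv2,numpy as np,pickle
c=eyes.capture('side')
a=c['img'][60:230,220:405]; cv2.imwrite('pics/s7.png',cv2.resize(a,None,fx=3.5,fy=3.5,interpolation=2))
E
```

```text
11.4 [ 0.6727 -0.2029  0.2322] [-0.79526778  0.18978206 -0.08258736] 0.007644902318411548
[[0.999, -0.0, 0.045], [-0.045, 0.0, 0.999], [-0.0, -1.0, 0.0]]
to patch top, tool mm [-157.9  126.2    0.8]
```

View pics/s7.png

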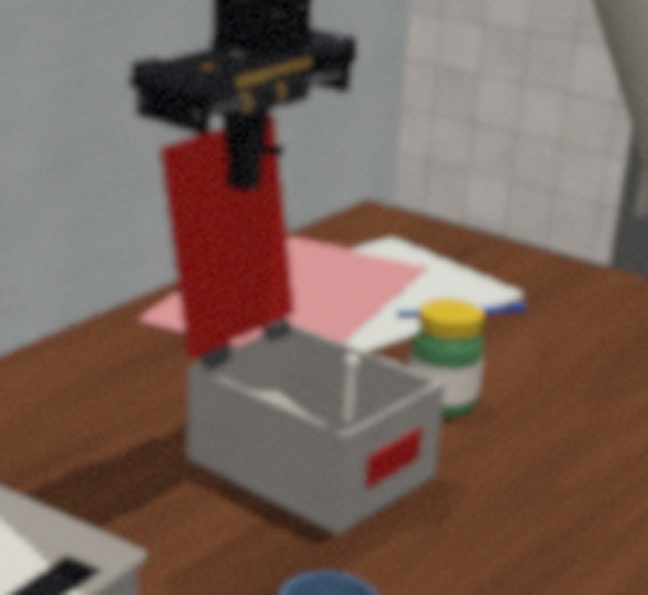

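Call:
play_rows(deltas=[255, 3, 0, 0, 0, 255, 3, 0, 0, 0, 255, 0, 0, 0, 0, 255, -5, 0, 0, 0, 255, -15, 0, 0, 0, 255, -25, 0, 0, 0, 255, -30, -10, 0, 0, 255, -30, -20, 0, 0, 255, -30, -20, 0, 0, 255, -20, 0, 0, 0])

```text
time_s: 12.45
tcp_pos: [0.5224, -0.1966, 0.2864]
ee_rot: [[0.999, 0.006, 0.045], [-0.045, -0.002, 0.999], [0.006, -1.0, -0.001]]
wrist_force: [0.5, -0.0, 0.4]
gripper_width: 0.005
```

Call:
play_rows(deltas=[255, -25, 0, -30, 0, 255, -25, 0, -30, 0, 255, -25, 0, -30, 0, 255, -15, 0, -30, 0, 255, 0, 0, -30, 0, 255, 0, 0, -30, 0, 255, 0, 0, -30, 0, 255, 0, 0, 0, 0, 255, 0, 0, 0, 0, 255, 0, 0, 0, 0])

```text
time_s: 13.45
tcp_pos: [0.4237, -0.4011, 0.2827]
ee_rot: [[0.999, 0.0, 0.045], [-0.045, 0.0, 0.999], [0.0, -1.0, 0.0]]
wrist_force: [-0.5, 1.1, 0.4]
gripper_width: 0.003
```

```bash
python3 st.py
python3 - <<'E'
from station import eyes
import cv2,numpy as np,pickle
for n in('side','top'):
    c=eyes.capture(n);pickle.dump(c,open(n+'9.pkl','wb'))
    cv2.imwrite(f'pics/{n}9.png',c['img'])
E
```

```text
13.45 [ 0.4237 -0.4011  0.2827] [-0.52185345  1.07551493  0.3798633 ] 0.003279576404585002
[[0.999, 0.0, 0.045], [-0.045, 0.0, 0.999], [0.0, -1.0, 0.0]]
to patch top, tool mm [ 82.  176.8 210. ]
```

View pics/side9.png

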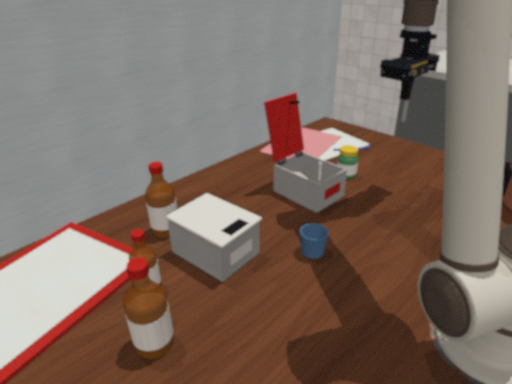

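View pics/top9.png

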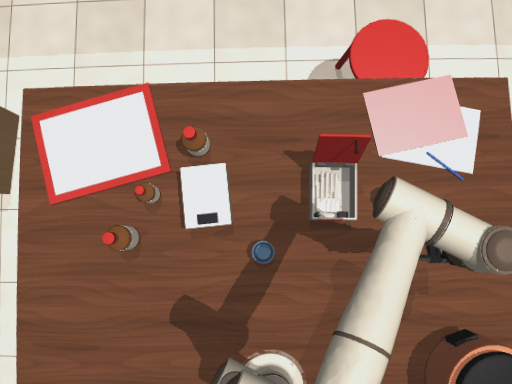

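Both views show the red lid leaning back (side (285,128), top (341,149)), with the other items in place. Next, a check for box shift using the front label in the side view.

Run:
```python
from h import *
a,b=[pickle.load(open(f,'rb')) for f in('side0.pkl','side9.pkl')]
for c in(a,b):
    m=red(c['img']).copy(); k=np.zeros_like(m); k[183:203,320:345]=1
    h=cv2.cvtColor(c['img'],cv2.COLOR_BGR2HSV); m=((h[...,1]>140)&((h[...,0]<8)|(h[...,0]>172))&(k>0)).astype(np.uint8)
    M=cv2.moments(m,True); print(M['m00'],M['m10']/M['m00'],M['m01']/M['m00'])
ga,gb=[cv2.cvtColor(c['img'],6).astype(np.float32) for c in(a,b)]
for n,(x,y,w,h) in dict(box=(270,180,80,32),white=(160,190,105,90),cup=(295,220,38,42),jar=(338,142,24,38)).items():
    print(n,cv2.phaseCorrelate(ga[y:y+h,x:x+w].copy(),gb[y:y+h,x:x+w].copy()))
# lid angle: top corners of the open lid in side and top views, via the far edge
c=pickle.load(open('top9.pkl','rb'))
for q in ((319,134),(369,135)): 
    print(onz(c,q,.102+.176*np.sin(1.8)))
```

```text
108.0 331.93518518518516 190.41666666666666
109.0 332.0091743119266 190.60550458715596
box ((0.2526911514866086, -0.08954743333184112), 0.8534086287021637)
white ((0.018460556960071983, -0.03424721313226087), 0.9867296956694175)
cup ((0.11953260995079873, 0.5657135183641309), 0.5771633063422309)
jar ((0.09240937218857326, 0.11551167747977331), 0.7005403498808543)
[ 0.7105755  -0.13636828  0.27339718]
[ 0.70558824 -0.26411568  0.27339718]
```

Run:
```python
from station import r
print(r.sense()['wrist_force'], r.finish_job())
```

```text
the job is handed in; nothing more can be done
[ 0.25150162  0.06254039 -0.50017609] None
```

The red spoon box is open: its lid leans back on its stop, and I handed the job in after about 13.6 s of robot time.

- **What I did:** With the fingers closed on nothing, I pressed the black patch down to its stop. The last reading was about 19 N, with the fingertip about 5 mm below the lid's shut height. I then lifted straight up and the lid sprang ajar on its own. From in front of the edge I pushed it forward and up until it was past upright, then pulled the arm away clear of everything.
- **Lid:** In the last pictures its edge sits about 40 mm behind the hinge, which matches 1.8 rad. That check assumes the lid edge's height at 1.8 rad, so it shows agreement rather than an independent measurement.
- **Other items:** The red box's front label moved by less than 0.2 pixel and the box region by about 0.25 pixel. The white box and the chilli jar shifted by no more than about 0.1 pixel. The white lid still looks shut, and the bottles look unmoved by eye.
- **Weaker readings:** The teacup patch came out shifted by 0.6 pixel with low confidence, probably because the arm's shadow had moved across it. The cup looks in place and was never approached. Pushing the lid up, the measured force briefly reached about 10 N, above the 2 N you gave, until I raised the fingers faster. The box showed no movement from it.

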